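# Manual dissolve on the vision mixer

## Robot

A 6-joint arm with a two-finger parallel gripper is mounted at the origin on the work surface. World frame = base frame: x ahead of the robot, y to its left, z up, the work surface at z = 0. Lengths are in m, angles in degrees, forces in N, time in s.
With the tool pointing down it reaches from about 0.4 to 0.825 m from the base axis. Payload 7 kg.
Tool frame: the origin (TCP) lies at the very end of the fingers, on their centre line; the grasp point (between the pads) lies 19 mm behind it; y points along the fingers, x is the direction in which the jaws open and shut, and the axes are right-handed (so a half turn about y gives the same grasp; the last joint's range is limited). The gripper opens to 88 mm and grips with 3 to 60 N. Pads are 19 mm wide; open, the fingers measure 130 mm over their backs; the gripper's body (78 mm by 193 mm) begins 47 mm behind the grasp point.
Start: joints at [84.288, 20.546, 0.682, 0, -70.136, -16.507], TCP at [0.255, 0.625, 0.227] pointing down, gripper open.
Joint ranges: [-176.03, 176.03], [-82.01, 121.73], [-58.28, 71.71], [-173.87, 95.51], [-174.79, -0.11], [-173.66, 173.66]. Speed limits (degrees/s): [136.94, 136.94, 172.46, 180, 180, 180].

## Interface

Orientations are given as a 3x3 rotation matrix whose columns are the frame's x, y, z axes.
In Python, from station import arm gives the robot as it stands.
- The arm moves only by the tool drive_tool, never from a script. Its argument "series" is a list of rows, each a list of 7 numbers: the shift along the tool's x, y, z in cm, then the turn, a rotation vector about the tool's x, y, z in degrees, then the finger opening in cm, from 0 to 8.76. In form: [[dx, dy, dz, rx, ry, rz, grip], ...]. A call has 1 to 10 rows; each row is the pose to reach, as a shift and turn from the pose commanded when the call began, along the tool's axes at that moment; what a row does not reach only later rows make up. A row lasts 1/12 s, in which the tool goes at most 41.7 mm and 7.16 degrees, less where a joint would pass 70% of its speed; a pose out of reach is approached as far as the arm can. A call with a gripper value outside its range is refused whole. The fingers move at their own pace and stop on an object; "newtons" is the grip in N (left out, the last holds). Time passes only in rows, so rows that repeat a pose let the fingers close. It gives the time, the measured TCP pose, the force and the opening at its end, in the units of the state.
- arm.sense(): the state, without advancing time (a new reading comes with each control period).
- arm.grab_frame(name): name is "scene" or "top" or "wrist"; returns a dict with "img" (480x640x3 uint8, red, green, blue), "depth" (480x640 float32, m along the optical axis (not along the pixel's ray), 0 where there is no reading), "K" (3x3 intrinsics, pixels), "rvec" (rotation vector, rad) and "tvec" (3), from world to camera coordinates, as OpenCV has them. Camera axes: x right, y down, z forward; pixel columns grow to the right and rows downward; lengths in m; the calibration is good to about 2 mm. A picture is of the moment at which its call begins.
- arm.job_done(): hands the job in, once; it reports no verdict.
The state is a dict: "time_s": time; "joint_positions": joint angles; "joint_vel": joint speeds; "tau": joint torques, N m; "tcp_pos": TCP position; "eef_rot": TCP orientation; "contact_force": force on the tool from outside, world axes, zero at the start; "wrist_torque": the same for the moment, N m; "finger_gap": opening from 0.0 (shut) to 1.0 (fully open).
Only numpy, scipy, OpenCV 4.12 (cv2) and the standard library are available. Lean on these libraries where they do the work, as an engineer would, in place of code of your own. Each camera call takes 0.05 s, during which the arm holds its last target. There are 200 camera calls.

## Task

On the vision mixer, bring the blue source on air with a manual dissolve: with a fingertip press the blue key of the preview row (the row of coloured keys nearer the robot) right down and let it come up, then with one finger push the T-bar lever from its near stop right over to its far stop in one slow, steady sweep of a couple of seconds, and take the hand away. Push the T-bar only from its near side, without pinching or pulling its handle. Press no other key, do not lift or shove the mixer, and leave everything else on the desk as it is.

Things in the scene. Friction and masses are not known exactly. Their poses are not given: they have to be found in the camera images.
- switcher: vision mixer: dark metal console, loose on rubber feet, 310 mm wide (its y), 190 mm deep (its x), 2.4 kg, flat deck 56 mm above the desk; slides or tips if pushed with more than about 15 N. Origin: centre of its underside; x points from the operator's (robot's) edge to its rear, y to the operator's left, z up. On its left two rows of four square keys, right of them two grey keys, at the right the T-bar
- pvw_blue_top (a point): centre of the top of the blue key in the preview row (the near one; the programme row is 45 mm behind). Each row, from the operator's left: yellow, green, blue, white, 35 mm apart. Keys are 22 mm square, top 6 mm above the deck; sprung, they go straight down 4 mm, take about 3 N fully down and come up by themselves. This point moves with the key
- tbar_handle (a point): centre of the T-bar's handle, moving with it: a black horizontal bar 66 mm long (along the mixer's y), 18 mm front to back, 12 mm thick, rounded, on an aluminium stem 14 mm wide. At either stop it is 50 mm above the deck, half-way 58 mm (it moves in an arc about tbar_axis); it travels 65 mm towards the mixer's +x from near stop to far stop
- tbar_axis (a point): point on the T-bar's turning axis, which runs along the mixer's y, 10 mm under the deck, 100 mm right of the mixer's centre and half-way along its depth; the handle's centre is 68 mm from it
- tbar (a joint): angle of the T-bar, rad: 0 at the near stop (leaning towards the operator, where it starts), 1.00 at the far stop (leaning away). It stays where it is left; a push of about 2 N on the handle moves it (more if the finger drags against its rise)
- tbar_far: the far half of the T-bar's handle (the side away from the operator); this entry's origin lies on the lever's axis. A push goes on the near half or the stem; a finger on the far half would mean pinching or pulling the handle
- pvw_yellow (a joint): yellow key of the preview (near) row: travel in m, 0 up, 0.004 fully down
- pvw_green (a joint): green key of the preview (near) row: travel in m, 0 up, 0.004 fully down
- pvw_blue (a joint): blue key of the preview (near) row: travel in m, 0 up, 0.004 fully down
- pvw_white (a joint): white key of the preview (near) row: travel in m, 0 up, 0.004 fully down
- pgm_yellow (a joint): yellow key of the programme (far) row: travel in m, 0 up, 0.004 fully down
- pgm_green (a joint): green key of the programme (far) row: travel in m, 0 up, 0.004 fully down
- pgm_blue (a joint): blue key of the programme (far) row: travel in m, 0 up, 0.004 fully down
- pgm_white (a joint): white key of the programme (far) row: travel in m, 0 up, 0.004 fully down
- key_cut (a joint): grey CUT key, right of the white key of the near row: travel in m, 0 up, 0.004 fully down
- key_auto (a joint): grey AUTO key, right of the white key of the far row: travel in m, 0 up, 0.004 fully down
- mug: blue mug, 80 mm across, 95 mm high, behind the mixer on the left; origin at the centre of its underside
- tape_pink: roll of bright pink tape lying flat, 108 mm across, 25 mm high, left of the mixer; origin at the centre of its underside
- tape_black: roll of black gaffer tape lying flat, 132 mm across, 50 mm high, behind the mixer on the right; origin at the centre of its underside
- card_case: flat memory-card case, 72 by 108 by 18 mm, right of the mixer; origin at the centre of its underside
- converter: small aluminium signal converter, 60 by 92 by 24 mm, behind the mixer; origin at the centre of its underside
- mouse: grey computer mouse, 100 by 58 by 33 mm, right of the mixer; origin at the centre of its underside
- marker: white marker pen with a blue cap, 132 mm long, 14 mm thick, lying across the mixer's deck behind the programme row; origin under its centre
Not all that is in view belongs to the job. Several things look just like the mug: the one meant starts farthest to the robot's left.

How it is judged (in metres and radians):
On the way, in this order (a step that is already met when the one before it is completed fails the run):
1. the blue preview key is pressed down while the T-bar is still at its near stop (value of joint pvw_blue above 0.003 m and value of joint tbar below 0.12 rad), for 0.05 s.
2. the key has come up and the T-bar is pushed over to its far stop (value of joint pvw_blue below 0.001 m and value of joint tbar above 0.93 rad), for 0.1 s.
At the end, for the whole second after the job is handed in: the T-bar rests within 0.07 rad of its far stop (joint above 0.93), all keys are up (within 1 mm), the mixer and all bystanders are within 20 mm of where they stood, and nothing moves (all of step 2 and velocity of joint tbar below 0.1 rad/s and value of joint each of pvw_yellow, pvw_green, pvw_white, pgm_yellow, pgm_green, pgm_blue, pgm_white, key_cut, key_auto below 0.001 m and distance of each of switcher, mug, tape_pink, tape_black, card_case, converter, mouse, marker from where it was at the start of the episode below 0.02 m and linear speed of switcher below 0.02 m/s and angle between mug's own z axis and vertical below 0.3 rad); the robot touches nothing.
It fails at once if another key is pressed (more than 2 mm) (value of joint any of pvw_yellow, pvw_green, pvw_white, pgm_yellow, pgm_green, pgm_blue, pgm_white, key_cut, key_auto above 0.002 m).
It fails at once if the T-bar is thrown (faster than 2 rad/s) or run back once the sweep has begun (velocity of joint tbar above 2 rad/s or (value of joint tbar above 0.3 rad and velocity of joint tbar below -0.6 rad/s)).
It fails at once if the T-bar's handle is pinched or pulled (a finger on its far half) (contact force between the fingers and tbar_far above 1 N).
It fails at once if the mixer is shoved (20 mm), lifted or tipped (distance of switcher from where it was at the start of the episode above 0.02 m or height (world z) of switcher above 0.008 m or angle between switcher's own z axis and vertical above 0.08 rad).
It fails at once if another thing on the desk is moved by more than 20 mm or lifted (distance of any of mug, tape_pink, tape_black, card_case, converter, mouse, marker from where it was at the start of the episode above 0.02 m).
It also fails if it takes over 40 s, if anything falls off the work surface, if the arm or the gripper's body presses on something with over 40 N, if the wrist force passes 120 N, or if a joint passes its speed limit or range.

## Working session

There is one attempt and no reset: what is moved stays moved. The work goes in short steps, Python scripts to look and compute and a tool call to move; the robot and the scene stay as the last step left them, time stands still between calls to the robot, and variables do not carry over. Pictures are saved under pics/ and viewed, on a budget of 10 in all, crops included, one or two more only if the job needs it, and the job is handed in when it is done.

Besides the shell and the picture viewer there is one more tool, called after "Emit:" by a JSON object that holds its "api" and its "payload", one argument or row to a line. drive_tool: Moves the arm, as the interface text tells. Its arguments: {"type":"object","properties":{"series":{"type":"array"},"newtons":{"type":"number"}},"required":["series"]}

```bash
ls; mkdir -p pics
cat > h.py <<'E'
import numpy as np, cv2
from station import arm
def grab(n,save=None):
    f=arm.grab_frame(n)
    np.savez('%s.npz'%n,**{k:f[k] for k in('img','depth','K','rvec','tvec')})
    if save: cv2.imwrite('pics/'+save,f['img'][:,:,::-1])
    return f
def world(f,u,v,z=None):
    R,_=cv2.Rodrigues(np.array(f['rvec'],float)); t=np.array(f['tvec'],float).ravel()
    r=np.linalg.inv(f['K'])@[u,v,1.]
    c=-R.T@t; d=R.T@r
    if z is None:
        s=np.median(f['depth'][int(v)-1:int(v)+2,int(u)-1:int(u)+2])
    else: s=(z-c[2])/d[2]
    return c+s*d
def load(n): return dict(np.load('%s.npz'%n))
E
python3 - <<'E'
from h import *
grab('top','top0.png');grab('scene','scene0.png');s=arm.sense();print(s)
E
```

```text
pics
{'time_s': 0.1, 'joint_positions': array([ 8.42861593e+01,  2.05872904e+01,  6.39226063e-01, -1.96764074e-02,
       -7.01348428e+01, -1.65078356e+01]), 'joint_vel': array([-0.01464408, -0.17009991,  0.12379201,  0.18411261,  0.04815861,
       -0.20992797]), 'tau': array([-2.19889800e-03, -5.84165418e+01,  2.93750024e+01,  7.01559126e+00,
        1.01273943e-02, -5.47622926e-05]), 'tcp_pos': array([0.25511691, 0.62446171, 0.22571227]), 'eef_rot': array([[-3.78298935e-01, -4.65440014e-04,  9.25683369e-01],
       [-9.25682304e-01, -1.40763718e-03, -3.78299208e-01],
       [ 1.47910191e-03, -9.99998901e-01,  1.01658061e-04]]), 'contact_force': array([ 0.19551543, -0.6039224 ,  0.38558152]), 'wrist_torque': array([ 0.03723819, -0.04084108,  0.03792031]), 'finger_gap': 0.9993507561650556}
```

View pics/top0.png

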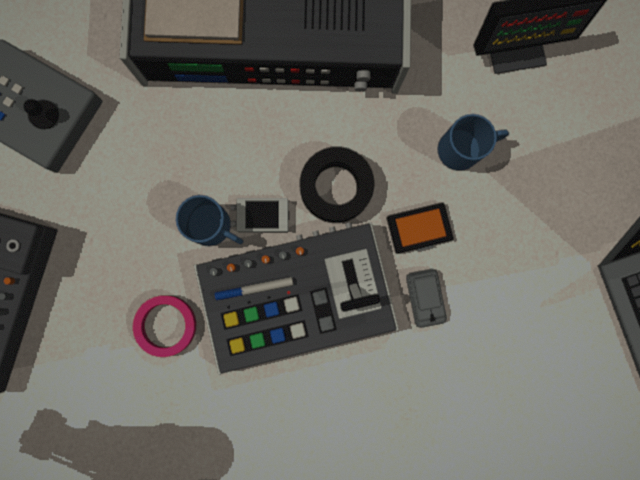

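View pics/scene0.png

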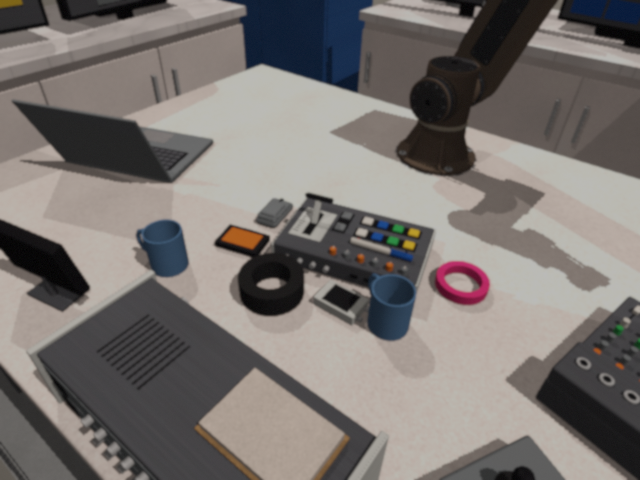

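The top view has the robot at the bottom. The near-row keys are yellow (236,345), green (257,341), blue (277,336) and white (297,331), and the T-bar handle is at about (360,303). There are two mugs: (203,220), farthest left and so the one meant, and (467,142). I don't need to touch either. I'll confirm the keys and lever in one enlarged crop.

Run:
```python
from h import *
f=load('top')
c=f['img'][240:380,195:405,::-1]
cv2.imwrite('pics/crop0.png',cv2.resize(c,None,fx=3.8,fy=3.8,interpolation=cv2.INTER_CUBIC))
hsv=cv2.cvtColor(f['img'],cv2.COLOR_RGB2HSV)
print(hsv[336,277],hsv[345,236])
for n,(u,v),h in(('y',(236,345),None),('g',(257,341),None),('b',(277,336),None),('Y',(231,319),None),('G',(251,315),None),('B',(271,310),None)):
    p=hsv[v,u].astype(int)
    m=cv2.inRange(hsv,np.clip(p-[8,80,60],0,255),np.clip(p+[8,80,80],0,255))
    k,l,st,ce=cv2.connectedComponentsWithStats(m)
    i=l[v,u];print(n,st[i],ce[i],world(f,*ce[i],z=.062),world(f,*ce[i]))
```

```text
[108 194 108] [ 26 200 145]
y [230 338  14  16 172] [236.56395349 345.22674419] [0.44917903 0.15639977 0.062     ] [0.44910078 0.15649269 0.06118898]
g [250 333  15  16 186] [256.84408602 340.33333333] [0.458116   0.12267977 0.062     ] [0.45804538 0.12274486 0.06119274]
b [270 328  15  16 189] [277.05820106 335.32275132] [0.46726691 0.08899472 0.062     ] [0.46728589 0.08898339 0.06224256]
Y [224 312  14  15 167] [230.61077844 318.99401198] [0.49255774 0.16805418 0.062     ] [0.49247302 0.16825685 0.06039552]
G [244 307  15  15 180] [250.7        314.16111111] [0.50147399 0.13453246 0.062     ] [0.50151032 0.13445574 0.06282886]
B [263 302  16  16 189] [270.83597884 309.22222222] [0.51059145 0.1008565  0.062     ] [0.51059926 0.10084328 0.06222538]
```

View pics/crop0.png

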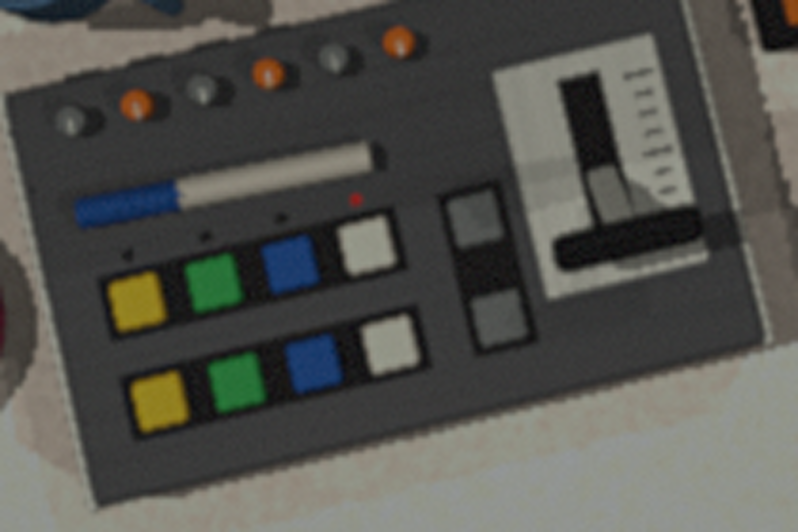

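The crop confirms it: blue preview key at crop (313,362), and the T-bar handle spans (555,248) to (702,224), centred at (628,238). Next I'll compute the geometry and the first move.

```bash
cat >> h.py <<'E'
from scipy.spatial.transform import Rotation as Ro
a=np.radians(15.0); MX=np.array([np.cos(a),np.sin(a),0]); MY=np.array([-np.sin(a),np.cos(a),0])
RT=np.column_stack([-MX,[0,0,-1.],-MY])   # tool x = mixer -x, y down, z = mixer -y
BL=np.array([.4673,.0890,.062])
def go(*ps):
    s=arm.sense(); R=s['eef_rot']; p=s['tcp_pos']
    print('t',s['time_s'],'tcp',p.round(4),'F',s['contact_force'].round(1),'gap',s['finger_gap'])
    for q in ps: print('cm',(R.T@(np.array(q)-p)*100).round(2),'deg',np.degrees(Ro.from_matrix(R.T@RT).as_rotvec()).round(2))
E
python3 - <<'E'
from h import *
f=load('top')
h=world(f,360.3,302.6,.110);e1=world(f,195+555/3.8,240+248/3.8,.108);e2=world(f,195+702/3.8,240+224/3.8,.108)
print('handle',h,e1,e2,np.linalg.norm(e1-e2)); d=h-BL; print('from blue mx,my',d@MX,d@MY)
for u,v in((360,303),(352,304),(368,301)): print(world(f,u,v))
# all corners for mixer centre: deck corners in crop
for x,y in((10,95),(100,503),(768,342)): 
  w=world(f,195+x/3.8,240+y/3.8,.056);print('corner',w,(w-BL)@MX,(w-BL)@MY)
go(BL+[0,0,.05])
E
```

```text
handle [ 0.52645129 -0.04574881  0.11      ] [ 0.5213573  -0.01490272  0.108     ] [ 0.5330746 -0.0773049  0.108    ] 0.06349273709415332
from blue mx,my 0.022260199552698375 -0.14546683676561492
[ 0.52582937 -0.04513315  0.11153753]
[ 0.52388275 -0.03235854  0.11047301]
[ 0.52933787 -0.05808004  0.11054298]
corner [0.58224769 0.22857512 0.056     ] 0.14715563750169858 0.10506856021266517
corner [0.40296208 0.18098453 0.056     ] -0.038338305899142236 0.1055021133956124
corner [ 0.48070434 -0.11422014  0.056     ] -0.03964964659568667 -0.19976487974325208
t 0.1 tcp [0.2551 0.6245 0.2257] F [ 0.2 -0.6  0.4] gap 0.9993507561650556
cm [41.52 11.44 39.9 ] deg [-4.000e-02  5.277e+01  8.000e-02]
```

Emit:
{"api": "drive_tool", "payload": {
  "series": [
    [41.5,0,39.9,0,52.8,0,0],
    [41.5,0,39.9,0,52.8,0,0],
    [41.5,0,39.9,0,52.8,0,0],
    [41.5,0,39.9,0,52.8,0,0],
    [41.5,0,39.9,0,52.8,0,0],
    [41.5,0,39.9,0,52.8,0,0],
    [41.5,0,39.9,0,52.8,0,0],
    [41.5,0,39.9,0,52.8,0,0],
    [41.5,0,39.9,0,52.8,0,0],
    [41.5,0,39.9,0,52.8,0,0]
  ],
  "newtons": 10
}}

```text
time_s: 0.93
tcp_pos: [0.409, 0.2355, 0.2266]
eef_rot: [[-0.966, 0.0, 0.259], [-0.259, 0.0, -0.966], [-0.0, -1.0, -0.0]]
contact_force: [0.6, 0.0, 0.2]
finger_gap: 0.299
```

```bash
python3 -c "
from h import *
go(BL+[0,0,.05])"
```

```text
t 0.9333 tcp [0.409  0.2355 0.2266] F [0.6 0.  0.2] gap 0.29942031170663164
cm [-1.84 11.46 15.66] deg [ 0.01 -0.01 -0.  ]
```

Emit:
{"api": "drive_tool", "payload": {
  "series": [
    [-1.8,4,14.5,0,0,0,0],
    [-1.8,4,14.5,0,0,0,0],
    [-1.8,4,14.5,0,0,0,0],
    [-1.8,4,14.5,0,0,0,0],
    [-1.8,4,14.5,0,0,0,0],
    [-1.8,4,14.5,0,0,0,0],
    [-1.8,4,14.5,0,0,0,0]
  ]
}}

```text
time_s: 1.52
tcp_pos: [0.4639, 0.1022, 0.1866]
eef_rot: [[-0.966, -0.0, 0.258], [-0.258, -0.0, -0.966], [0.0, -1.0, 0.0]]
contact_force: [0.9, -0.2, 0.2]
finger_gap: 0.008
```

```bash
python3 -c "
from h import *
grab('wrist','w1.png')
go(BL+[0,0,.05])"
```

```text
t 1.5667 tcp [0.4639 0.1027 0.1868] F [-0.3  0.2 -0.1] gap 0.0032672309814440244
cm [0.03 7.48 1.42] deg [ 0.01 -0.   -0.02]
```

View pics/w1.png

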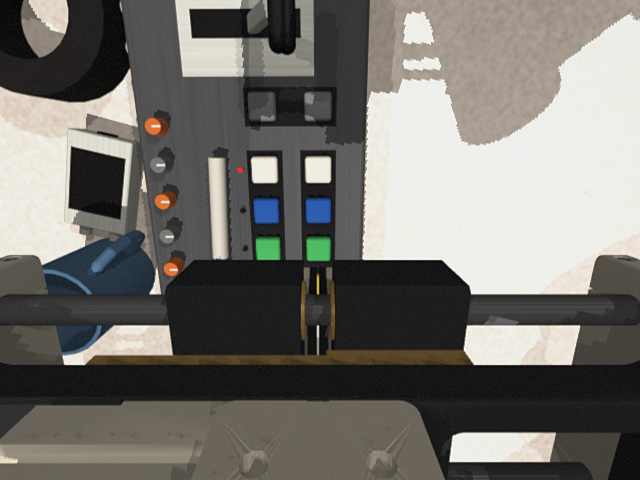

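The wrist view shows the preview blue key at (318,211), the programme blue at (266,210), and the near end of the handle at (283,50). I'll check the key position against the top-camera value.

```bash
python3 -c "
from h import *
f=load('wrist')
for u,v in((318,211),(318,170),(266,210),(264,170)): print(world(f,u,v,.062),world(f,u,v))
for u,v in((282,25),(282,45),(274,40),(292,40)): w=world(f,u,v); print('h',w,(w-BL)@MX,(w-BL)@MY)"
```

```text
[0.46716358 0.0881871  0.062     ] [0.46716607 0.08817837 0.06204589]
[0.47613798 0.05459458 0.062     ] [0.47614566 0.05457033 0.06234024]
[0.51059161 0.09884772 0.062     ] [0.51055569 0.0987653  0.06236182]
[0.51963188 0.06618788 0.062     ] [0.51959849 0.06615931 0.06225438]
h [ 0.52155251 -0.02854352  0.11199124] 0.02198139656675617 -0.1275799003035517
h [ 0.51897669 -0.01771387  0.11202221] 0.022296264307292587 -0.1164525887533919
h [ 0.52428319 -0.01894443  0.11295071] 0.02710346224151569 -0.11901464453799034
h [ 0.51401049 -0.02281416  0.10891004] 0.016179230049521418 -0.12009374913540755
```

Both cameras agree to within 1 mm. Descending above the key.

Emit:
{"api": "drive_tool", "payload": {
  "series": [
    [0,2,1.4,0,0,0,0],
    [0,4.5,1.4,0,0,0,0],
    [0,7,1.4,0,0,0,0],
    [0,9.5,1.4,0,0,0,0],
    [0,11,1.4,0,0,0,0],
    [0,11.5,1.4,0,0,0,0],
    [0,11.5,1.4,0,0,0,0],
    [0,11.5,1.4,0,0,0,0]
  ]
}}

```text
time_s: 2.23
tcp_pos: [0.4679, 0.0896, 0.0723]
eef_rot: [[-0.966, 0.001, 0.26], [-0.26, 0.0, -0.966], [-0.001, -1.0, 0.0]]
contact_force: [-0.2, 0.7, 0.2]
finger_gap: 0.007
```

```bash
python3 -c "
from h import *
go([.4672,.0886,.0575])"
```

```text
t 2.2333 tcp [0.4679 0.0896 0.0723] F [-0.2  0.7  0.2] gap 0.0069303172500009445
cm [0.1  1.48 0.08] deg [-0.    0.07 -0.04]
```

Emit:
{"api": "drive_tool", "payload": {
  "series": [
    [0.1,0.4,0.1,0,0,0,0],
    [0.1,0.8,0.1,0,0,0,0],
    [0.1,1.0,0.1,0,0,0,0],
    [0.1,1.15,0.1,0,0,0,0],
    [0.1,1.25,0.1,0,0,0,0],
    [0.1,1.35,0.1,0,0,0,0],
    [0.1,1.4,0.1,0,0,0,0],
    [0.1,1.4,0.1,0,0,0,0],
    [0.1,1.4,0.1,0,0,0,0]
  ]
}}

```text
time_s: 2.98
tcp_pos: [0.4671, 0.0877, 0.0582]
eef_rot: [[-0.966, 0.001, 0.259], [-0.259, 0.0, -0.966], [-0.001, -1.0, -0.0]]
contact_force: [-3.5, 1.4, 7.4]
finger_gap: 0.006
```

The upward force of 7.4 N is well over the key's 3 N, and the tip is at z 0.058, so the key is bottomed. Lifting, then going to the near side of the T-bar.

Emit:
{"api": "drive_tool", "payload": {
  "series": [
    [0,0,0,0,0,0,0],
    [0,-0.5,0,0,0,0,0],
    [0,-1.5,0,0,0,0,0],
    [0,-4,0,0,0,0,0],
    [0,-7,0,0,0,0,0],
    [1,-9,2,0,0,0,0],
    [2,-9,5,0,0,0,0],
    [3,-9,8,0,0,0,0],
    [3.5,-9,11,0,0,0,0],
    [3.5,-9,13,0,0,0,0]
  ]
}}

```text
time_s: 3.82
tcp_pos: [0.4655, -0.0494, 0.148]
eef_rot: [[-0.966, -0.0, 0.258], [-0.258, -0.0, -0.966], [0.0, -1.0, -0.0]]
contact_force: [-0.2, 1.0, -0.4]
finger_gap: 0.003
```

```bash
python3 -c "
from h import *
f=grab('top')
cv2.imwrite('pics/top2.png',cv2.resize(f['img'][230:390,185:415,::-1],None,fx=3.4,fy=3.4,interpolation=cv2.INTER_CUBIC))
b=BL-.035*MX-.147*MY
b[2]=.094;go(b)"
```

```text
t 3.8667 tcp [ 0.4665 -0.0509  0.1478] F [ 1.9 -2.2  0.6] gap 0.007108367940010501
cm [-0.2   5.38  1.21] deg [-0.04 -0.07  0.03]
```

View pics/top2.png

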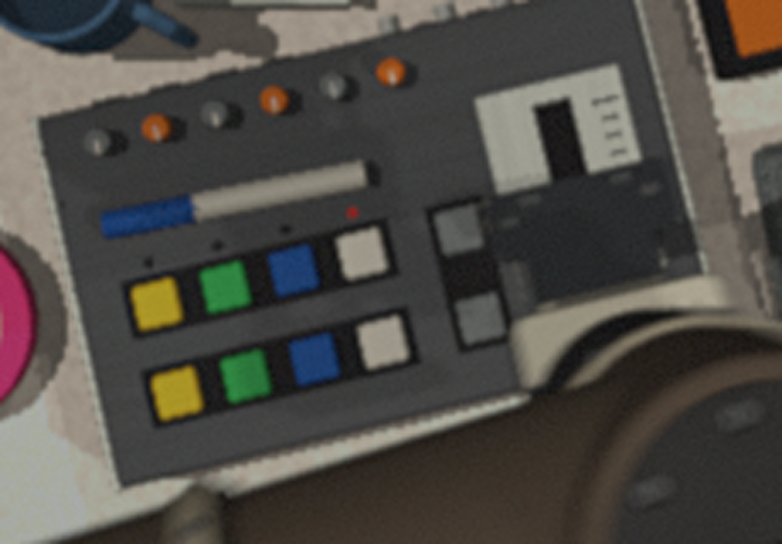

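All the keys look up and the mixer hasn't moved. The gripper at (600,250) is over the near end of the T-bar slot. Lowering the fingertip in front of the handle.

Emit:
{"api": "drive_tool", "payload": {
  "series": [
    [0,0,1.2,0,0,0,0],
    [0,1.5,1.2,0,0,0,0],
    [0,3.0,1.2,0,0,0,0],
    [0,4.5,1.2,0,0,0,0],
    [0,5.4,1.2,0,0,0,0],
    [0,5.4,1.2,0,0,0,0],
    [0,5.4,1.2,0,0,0,0]
  ]
}}

```text
time_s: 4.45
tcp_pos: [0.4695, -0.0589, 0.0935]
eef_rot: [[-0.966, -0.001, 0.259], [-0.259, -0.001, -0.966], [0.001, -1.0, 0.0]]
contact_force: [0.0, -0.4, 0.5]
finger_gap: 0.003
```

```bash
python3 -c "
from h import *
grab('wrist','w2.png')
b=BL-.012*MX-.147*MY
b[2]=.094;go(b,b+.065*MX)"
```

```text
t 4.5 tcp [ 0.47   -0.0587  0.0941] F [ 0.2 -0.2 -0.4] gap 0.00395454645098622
cm [-2.36  0.01  0.36] deg [-0.02  0.   -0.01]
cm [-8.86  0.01  0.36] deg [-0.02  0.   -0.01]
```

View pics/w2.png

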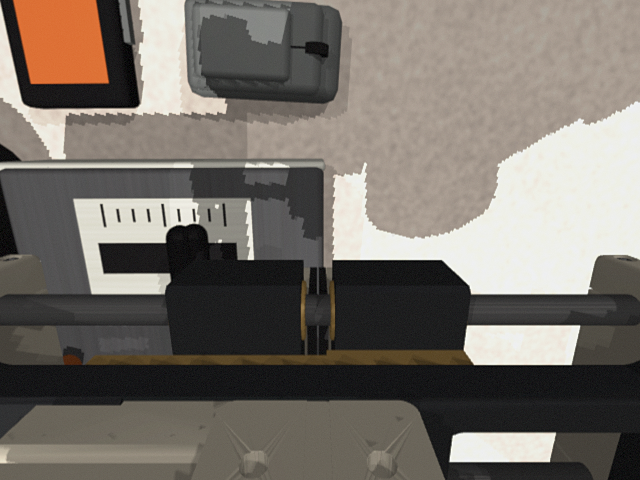

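The handle is at (188,235), ahead of the closed fingers on its near side; the case (70,40) and mouse (265,50) are clear. Starting the slow forward approach.

Emit:
{"api": "drive_tool", "payload": {
  "series": [
    [-0.2,0,0.3,0,0,0,0],
    [-0.5,0,0.3,0,0,0,0],
    [-0.8,0,0.3,0,0,0,0],
    [-1.1,0,0.3,0,0,0,0],
    [-1.4,0,0.3,0,0,0,0],
    [-1.6,0,0.3,0,0,0,0],
    [-1.8,0,0.3,0,0,0,0],
    [-2.0,0,0.3,0,0,0,0]
  ]
}}

```text
time_s: 5.17
tcp_pos: [0.49, -0.0564, 0.0935]
eef_rot: [[-0.966, -0.0, 0.259], [-0.259, -0.0, -0.966], [0.0, -1.0, 0.0]]
contact_force: [1.1, -0.1, 0.3]
finger_gap: 0.003
```

Emit:
{"api": "drive_tool", "payload": {
  "series": [
    [-0.2,0,0,0,0,0,0],
    [-0.4,0,0,0,0,0,0],
    [-0.6,0,0,0,0,0,0],
    [-0.8,0,0,0,0,0,0],
    [-1.0,0,0,0,0,0,0],
    [-1.2,0,0,0,0,0,0]
  ]
}}

```text
time_s: 5.67
tcp_pos: [0.5016, -0.0534, 0.0936]
eef_rot: [[-0.966, -0.0, 0.258], [-0.258, -0.0, -0.966], [0.0, -1.0, 0.0]]
contact_force: [-0.6, -0.1, 0.4]
finger_gap: 0.007
```

Emit:
{"api": "drive_tool", "payload": {
  "series": [
    [-0.2,0,0,0,0,0,0],
    [-0.4,0,0,0,0,0,0],
    [-0.6,0,0,0,0,0,0],
    [-0.8,0,0,0,0,0,0]
  ]
}}

```text
time_s: 6.0
tcp_pos: [0.5086, -0.0516, 0.0934]
eef_rot: [[-0.966, -0.001, 0.258], [-0.258, -0.0, -0.966], [0.001, -1.0, -0.0]]
contact_force: [-3.4, -0.9, 3.4]
finger_gap: 0.004
```

```bash
python3 -c "
from h import *
f=grab('wrist','w3.png'); print(arm.sense()['contact_force'])
w=load('wrist')
for v in (200,235,250):
  for u in range(140,230,10): p=world(w,u,v); print(u,v,p.round(4),((p-BL)@MX).round(4),((p-BL)@MY).round(4)) if p[2]>.09 else 0
"
```

```text
[-2.42770174 -1.22218913  4.35973619]
```

View pics/w3.png

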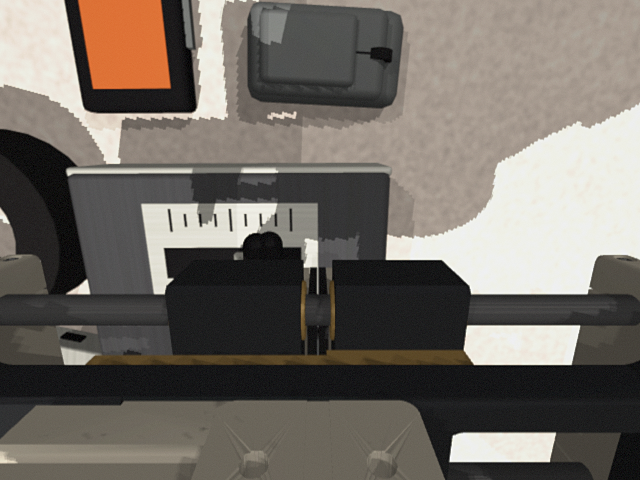

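There is contact: about 3 N back and 4 N up on the tool, so the handle is dragging against the finger as it rises. In the picture the handle (262,245) is right against the fingers. I'll follow its arc (up, then down) at about 26 mm/s for the rest of the sweep.

Emit:
{"api": "drive_tool", "payload": {
  "series": [
    [-0.22,-0.1,0,0,0,0,0],
    [-0.44,-0.2,0,0,0,0,0],
    [-0.66,-0.3,0,0,0,0,0],
    [-0.88,-0.37,0,0,0,0,0],
    [-1.1,-0.44,0,0,0,0,0],
    [-1.32,-0.5,0,0,0,0,0],
    [-1.54,-0.56,0,0,0,0,0],
    [-1.76,-0.6,0,0,0,0,0],
    [-1.98,-0.64,0,0,0,0,0],
    [-2.2,-0.68,0,0,0,0,0]
  ]
}}

```text
time_s: 6.88
tcp_pos: [0.5307, -0.0456, 0.1004]
eef_rot: [[-0.966, 0.0, 0.259], [-0.259, 0.0, -0.966], [-0.0, -1.0, 0.0]]
contact_force: [-2.0, -0.1, 1.4]
finger_gap: 0.005
```

Emit:
{"api": "drive_tool", "payload": {
  "series": [
    [-0.22,-0.03,0,0,0,0,0],
    [-0.44,-0.05,0,0,0,0,0],
    [-0.66,-0.05,0,0,0,0,0],
    [-0.88,-0.05,0,0,0,0,0],
    [-1.1,-0.05,0,0,0,0,0],
    [-1.32,-0.03,0,0,0,0,0],
    [-1.54,-0.01,0,0,0,0,0],
    [-1.76,0.02,0,0,0,0,0],
    [-1.98,0.05,0,0,0,0,0],
    [-2.2,0.08,0,0,0,0,0]
  ]
}}

```text
time_s: 7.72
tcp_pos: [0.5519, -0.0399, 0.0995]
eef_rot: [[-0.966, -0.0, 0.259], [-0.259, -0.0, -0.966], [0.0, -1.0, 0.0]]
contact_force: [-1.1, 0.1, 0.6]
finger_gap: 0.005
```

Emit:
{"api": "drive_tool", "payload": {
  "series": [
    [-0.2,0.05,0,0,0,0,0],
    [-0.4,0.1,0,0,0,0,0],
    [-0.6,0.16,0,0,0,0,0],
    [-0.8,0.23,0,0,0,0,0],
    [-1.0,0.3,0,0,0,0,0],
    [-1.2,0.38,0,0,0,0,0],
    [-1.4,0.46,0,0,0,0,0]
  ]
}}

```text
time_s: 8.3
tcp_pos: [0.5653, -0.0363, 0.0949]
eef_rot: [[-0.966, -0.0, 0.259], [-0.259, 0.0, -0.966], [0.0, -1.0, -0.0]]
contact_force: [-1.4, -0.4, 0.5]
finger_gap: 0.006
```

Still moving freely at about 2 N. Creeping on until it meets the stop.

Emit:
{"api": "drive_tool", "payload": {
  "series": [
    [-0.15,0.03,0,0,0,0,0],
    [-0.3,0.06,0,0,0,0,0],
    [-0.4,0.09,0,0,0,0,0]
  ]
}}

```text
time_s: 8.55
tcp_pos: [0.5666, -0.0361, 0.0941]
eef_rot: [[-0.966, -0.005, 0.258], [-0.258, -0.001, -0.966], [0.005, -1.0, -0.0]]
contact_force: [-13.0, -0.8, 15.9]
finger_gap: 0.003
```

The force jumped to 13 N, so it is at the stop. Backing straight off, away from the handle, then up.

Emit:
{"api": "drive_tool", "payload": {
  "series": [
    [0.3,0,0,0,0,0,0],
    [0.8,0,0,0,0,0,0],
    [1.8,0,0,0,0,0,0],
    [3,0,0,0,0,0,0],
    [4.5,-1,0,0,0,0,0],
    [6,-4,0,0,0,0,0],
    [6,-7,0,0,0,0,0],
    [6,-10,0,0,0,0,0],
    [6,-13,0,0,0,0,0],
    [6,-15,0,0,0,0,0]
  ]
}}

```text
time_s: 9.38
tcp_pos: [0.5109, -0.0511, 0.2473]
eef_rot: [[-0.966, 0.004, 0.259], [-0.259, 0.001, -0.966], [-0.004, -1.0, 0.0]]
contact_force: [0.5, -0.3, -0.1]
finger_gap: 0.007
```

Emit:
{"api": "drive_tool", "payload": {
  "series": [
    [-1,0,-4,0,0,0,0],
    [-1,0,-8,0,0,0,0],
    [-1,0,-12,0,0,0,0],
    [-1,0,-16,0,0,0,0],
    [-1,0,-20,0,0,0,0],
    [-1,0,-24,0,0,0,0],
    [-1,0,-28,0,0,0,0],
    [-1,0,-30,0,0,0,0],
    [-1,0,-30,0,0,0,0],
    [-1,0,-30,0,0,0,0]
  ]
}}

```text
time_s: 10.22
tcp_pos: [0.4421, 0.242, 0.2438]
eef_rot: [[-0.965, -0.0, 0.261], [-0.261, -0.0, -0.965], [0.0, -1.0, -0.0]]
contact_force: [0.5, -0.4, 0.0]
finger_gap: 0.007
```

```bash
python3 -c "
from h import *
s=arm.sense();print(s['tcp_pos'],s['contact_force'])
f=grab('top')
cv2.imwrite('pics/top3.png',cv2.resize(f['img'][110:390,130:480,::-1],None,fx=2.2,fy=2.1,interpolation=cv2.INTER_CUBIC))
"
```

```text
[0.44210978 0.24204338 0.24378684] [ 0.53808225 -0.38503962  0.03167248]
```

View pics/top3.png

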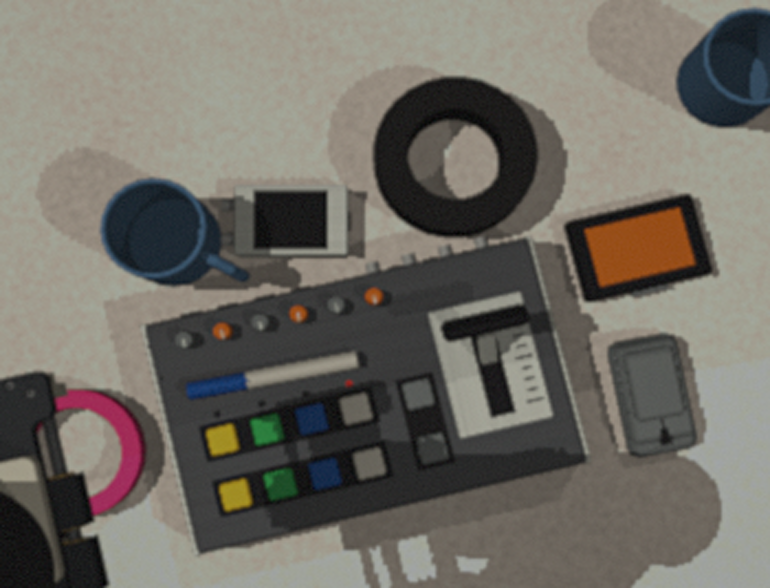

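The lever is now leaning away, with the handle at (486,322). The keys are up, the marker is in place, and the gripper is well clear at the left. I'll measure the lever angle and the mixer shift.

Run:
```python
from h import *
f=load('top')
h=world(f,130+486/2.2,110+322/2.1,.110)
def cen(u,v):
    hsv=cv2.cvtColor(f['img'],cv2.COLOR_RGB2HSV);p=hsv[v,u].astype(int)
    m=cv2.inRange(hsv,np.clip(p-[8,90,60],0,255),np.clip(p+[8,90,80],0,255))
    k,l,st,ce=cv2.connectedComponentsWithStats(m);i=l[v,u];return st[i],world(f,*ce[i],z=.062)
for n,q in (('Y',(231,319)),('G',(251,315)),('y',(236,345))): print(n,*cen(*q))
d=h-[.52645,-.04575,.110]; print('handle travel',d@MX,d@MY)
ax=(h-BL)@MX-.054; print('from axis',ax,'theta',.5+np.arcsin(ax/.068))
for u,v in((350,264),(356,262),(346,265)): w=world(f,u,v);print(w,(w-BL)@MX)
```

```text
Y [224 312  14  15 163] [0.49272866 0.1682008  0.062     ]
G [244 308  14  14 163] [0.50106096 0.13472581 0.062     ]
y [230 338  14  15 167] [0.44924708 0.15640413 0.062     ]
handle travel 0.06502310414658448 -0.0004530300274838889
from axis 0.033281750444018175 theta 1.0114446031540671
[ 0.58816222 -0.02775228  0.11202905] 0.08652622208961953
[ 0.59161581 -0.03734862  0.11278046] 0.08737842286418429
[ 0.58638738 -0.02132376  0.11176911] 0.0864756863089059
```

The handle travelled 65.0 mm, which is the full sweep, and the mixer hasn't shifted measurably (under 1 mm). Handing in.

```bash
python3 -c "
from h import *
print(arm.job_done())"
```

```text
the job is handed in; nothing more can be done
None
```

I pressed the blue preview key, swept the T-bar over to its far stop, withdrew the arm and handed the job in. No verdict is reported, so what follows rests on my own checks.

- **Key press:** I pressed with the closed fingertips until the force reached 7.4 N, well over the 3 N the key needs, with the tip 4 mm below its rest height. I then lifted clear. All the keys looked up in the pictures taken afterwards.
- **T-bar sweep:** I pushed from the near side with the closed fingers, following the handle's arc. The sweep took about 2.5 s at about 26 mm/s. It was broken by one 0.05 s hold for a picture just after first contact. The push measured about 1–5 N, and I stopped at about 13 N horizontal when it met the far stop.
- **Last check:** In the top camera the handle had travelled 65.0 mm, which puts the joint at about 1.0 rad. The keys I measured on the mixer were within 0.5 mm of where they started. The other things on the desk looked untouched, but I did not measure them. The gripper was clear of everything and read no contact.
- **Disagreements:**
  - The fingertip met the handle about 13 mm later than I had estimated from the finger thickness.
  - At the stop the upward force on the tool reached about 16 N for a moment, but I saw no shift of the mixer afterwards.

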